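Clamp a tail-light housing in the bench fixture

ROBOT

A 6-joint arm with a two-finger parallel gripper is mounted at the origin on the work surface. World frame = base frame: x ahead of the robot, y to its left, z up, the work surface at z = 0. Lengths are in mm, angles in degrees, forces in N, time in s.
With the tool pointing down it reaches from about 300 to 850 mm from the base axis. Payload 4.2 kg.
Tool frame: the origin (TCP) lies at the very end of the fingers, on their centre line; the grasp point (between the pads) lies 19 mm behind it; z points along the fingers, y is the line along which they close (so a half turn about z gives the same grasp; the last joint's range is limited). The gripper opens to 91 mm and grips with 3 to 60 N. Pads are 32 mm wide; open, the fingers measure 118 mm over their backs; the gripper's body (76 mm by 178 mm) begins 60 mm behind the grasp point.
Start: joints at [-68.067, 18.312, 89.639, -0, 72.044, -1.146], TCP at [225.402, -528.996, 213.976] pointing down, gripper open.
Joint ranges: [-177.97, 177.97], [-48.28, 115.42], [12.27, 149.76], [-77.06, 257.06], [2.81, 150.46], [-146.56, 146.56]. Speed limits (degrees/s): [147.25, 147.25, 180, 180, 180, 180].

INTERFACE

Orientations are given as [roll, pitch, yaw] about the fixed x, y, z axes, in that order (R = Rz(yaw) Ry(pitch) Rx(roll)).
In Python, from workcell import env, eyes gives the robot as it stands.
- The arm moves only by the tool send_rows, never from a script. Its argument "targets" is text: rows parted by semicolons, each of 7 numbers parted by spaces: the shift along the tool's x, y, z in m, then the turn, a rotation vector about the tool's x, y, z in degrees, then the opening in per cent of the stroke, from 0 (shut) to 100 (fully open). A call has 1 to 12 rows; each row is the pose to reach, as a shift and turn from the pose commanded when the call began, along the tool's axes at that moment; what a row does not reach only later rows make up. A row lasts 1/12 s, in which the tool goes at most 41.7 mm and 7.16 degrees, less where a joint would pass 70% of its speed; a pose out of reach is approached as far as the arm can. A call with a gripper value outside its range is refused whole. The fingers move at their own pace and stop on an object; "grip_force" is the grip in N (left out, the last holds). Time passes only in rows, so rows that repeat a pose let the fingers close. It gives the time, the measured TCP pose, the force, the opening and the grip force at its end, in the units of the state.
- env.state(): the state, without advancing time (a new reading comes with each control period).
- eyes.grab_frame(name): name is "scene" or "top"; returns a dict with "image" (480x640x3 uint8, blue, green, red), "fovy" (degrees; the focal length in pixels is half the picture's height over the tangent of half this angle, whatever the lens; pixels are square), "cx", "cy" (the principal point, pixels), "eye" and "attitude" of the camera in the world. Camera axes: x right, y up, looking along -z (the intrinsics and any distortion apply to the point x, -y, -z); pixel columns grow to the right and rows downward; lengths in mm; the calibration is good to about 2 mm. A picture is of the moment at which its call begins. There is no depth.
- env.job_done(): hands the job in; it is judged then, once.
The state is a dict: "time_s": time; "qpos": joint angles; "qvel": joint speeds; "effort": joint torques, N m; "ee_pos": TCP position; "ee_rot": TCP orientation; "force": force on the tool from outside, world axes, zero at the start; "torque": the same for the moment, N m; "gripper_width": finger opening in mm; "gripper_force": force on a finger pad.
Only numpy, scipy, OpenCV 4.12 (cv2) and the standard library are available. Lean on these libraries where they do the work, as an engineer would, in place of code of your own. Each camera call takes 0.05 s, during which the arm holds its last target. There are 200 camera calls.

TASK

Push the black tail-light housing along its channel until it is fully home against the end stop of the blue fixture, then turn the T-handle clockwise (seen from above) until rising resistance shows that the housing is firmly clamped, and let go. Stop there: the plastic cracks if the screw is overtightened. Leave the other things on the bench where they are.

Things in the scene. Friction and masses are not known exactly. Their poses are not given: they have to be found in the camera images.
- fixture: Blue steel hold-down fixture bolted to the bench. Origin: on the bench top, under the screw's vertical axis; x axis: along the channel to the stop (the way to push). Base plate 250 x 100 x 15 mm high, from x = -165 to +85 mm; on it a channel 66 mm wide between two steel rails (8 mm wide, tops 23 mm above the bench).
- stop (a point): Middle of the face of the steel end stop, at fixture x = +35 mm, 30 mm above the bench; stop top 45 mm above the bench.
- boss (a point): Top of the round nut boss (radius 20 mm) through which the screw runs, 125 mm above the bench (plus a 3 mm brass collar). An arm 36 mm wide, 98 to 122 mm above the bench, joins it to a column behind the stop.
- housing: Tail-light housing loose in the channel: black plastic, red rim below; 130 long (x) x 62 wide (56 above the 14 mm rim) x 45 mm high, 0.25 kg; steel stud 16 mm high on top, 30 mm towards its near end (-x). Origin: centre of its underside, 15 mm above the bench; x axis points to the stop. Starts 25 to 45 mm short. Home: far end on the stop, origin at fixture x = -30 mm.
- screw: Vertical clamping screw with T-bar and foot. Origin: on its axis, mid-height of the T-bar, 169 to 172 mm above the bench at the start. Goes down 2 mm per radian clockwise. The foot, a 16 mm steel disc at its lower end, turns with it and presses on the housing's top. The foot's setting varies by 6.5 mm and is not measured: it starts 2 to 11 mm above the housing.
- handle_grip (a point): Centre of the T-handle's bar, on the screw's axis: steel bar 80 mm long (point x axis along it), 10 mm wide (y), 14 mm high, with red ball ends 17 mm across. Below it the 9 mm shank leaves about 35 mm free above the boss. The point turns and goes down with the handle.
- spindle (a joint): Screw's turn in rad, growing clockwise from above (tightening); starts at 0 to 1.2, ends at 9. Resistance 0.1 N m or less until the foot touches after 1 to 5.5 rad, found by feel; then it rises about 0.6 N m per rad of T-bar turn. 0.3 to 0.4 N m clamps firmly; under 0.2 is loose; over 0.5 may crack the plastic. The bar sits on a spring hub (0.5 rad per N m). It stays where it is left.
- lens: Spare red lens, a flat plate 90 x 90 x 12 mm lying on the bench beside the fixture; origin at the centre of its underside. Leave it alone.
- driver_yellow: Yellow-handled screwdriver, 170 mm long, lying on the bench beside the fixture. Leave it alone.
- driver_blue: Blue-handled screwdriver, 170 mm long, lying beside the yellow one. Leave it alone.
- tin: Grey closed tin, 60 mm across and 70 mm high, standing on the bench beside the fixture; origin at the centre of its underside. Leave it alone.
There are look-alikes about, which are no part of the job. What is meant by the housing is not pink, and is the larger of those in its own colour.

How it is judged:
By the outcome, as a careful person would: the job done as asked, in the order asked, and still so for the second after the job is handed in, with the robot touching nothing.
It also fails if it takes over 72 s, if anything falls off the work surface, if the arm or the gripper's body presses on something with over 40 N, if the wrist force passes 120 N, or if a joint passes its speed limit or range.

## Working session

There is one attempt and no reset: what is moved stays moved. The work goes in short steps, Python scripts to look and compute and a tool call to move; the robot and the scene stay as the last step left them, time stands still between calls to the robot, and variables do not carry over. Pictures are saved under pics/ and viewed, at most 10 in all, crops included, and the job is handed in when it is done.

Besides the shell and the picture viewer there is one more tool, called after "Emit:" as name(argument=value, ...) on one line, values as JSON. send_rows: Moves the arm, as the interface text tells. Its arguments: {"type":"object","properties":{"targets":{"type":"string"},"grip_force":{"type":"number"}},"required":["targets"]}

```bash
ls; mkdir -p pics; python3 - <<'E'
from workcell import env, eyes
import cv2
for n in("scene","top"):
    f=eyes.grab_frame(n); cv2.imwrite(f"pics/{n}0.png",f["image"])
    print(n,{k:v for k,v in f.items() if k!="image"})
print(env.state())
E
```

```text
pics
scene {'fovy': 51.77359804490334, 'cx': 317.02994115747407, 'cy': 235.46729669625816, 'eye': array([999.02957994, 311.34561482, 849.07145209]), 'attitude': array([ 33.8045339 ,   0.94115361, 122.09278618])}
top {'fovy': 50.67355257937467, 'cx': 318.5523967625278, 'cy': 244.13691042732646, 'eye': array([484.36516075,  50.87090931, 905.51632147]), 'attitude': array([  6.95357486,   1.94506544, -89.50893558])}
{'time_s': 0.1, 'qpos': array([-6.80693667e+01,  1.83468819e+01,  8.96988524e+01, -3.38911970e-04,
        7.20424048e+01, -1.14795554e+00]), 'qvel': array([ 0.01228071, -0.21383338, -0.15420814, -0.00394979, -0.0176433 ,
       -0.00447618]), 'effort': array([ 3.29408849e-04, -4.13331878e+01, -2.32510436e+01,  7.28698005e-02,
        4.21856332e-02, -7.17006674e-05]), 'ee_pos': array([ 225.21207984, -528.58217811,  213.21915033]), 'ee_rot': array([-1.79911872e+02, -1.44362443e-03,  2.30786925e+01]), 'force': array([-0.38644175, -0.24619771,  1.17975709]), 'torque': array([-0.01255705, -0.06148804, -0.00388917]), 'gripper_force': 0.0, 'gripper_width': 91.61500232773085}
```

View pics/scene0.png

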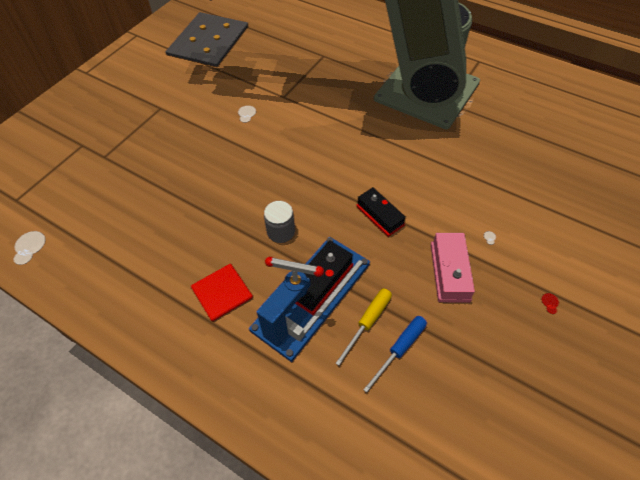

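View pics/top0.png

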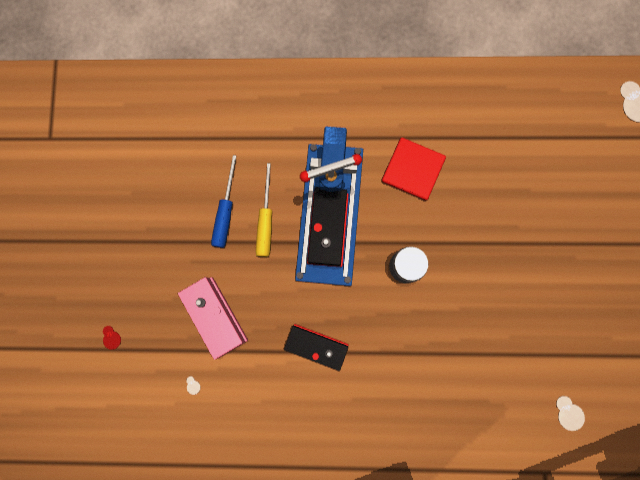

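Candidates for the housing:
- Black block in the blue fixture: scene (325,275), top (328,228).
- Small black block on the bench: scene (380,210), top (316,347).
- Pink block: scene (452,265), top (212,318).

I choose the one in the fixture, as it is the larger black one and sits in the channel. The T-handle has red balls at top (305,176) and (357,159), and at scene (269,261) and (320,270).

```bash
cat > h.py <<'E'
from workcell import env, eyes
import cv2, numpy as np
from scipy.spatial.transform import Rotation as Ro
class Cam:
    def __init__(s,n):
        f=eyes.grab_frame(n); s.im=f["image"]; s.f=240/np.tan(np.radians(f["fovy"]/2)); s.c=(f["cx"],f["cy"])
        s.e=np.array(f["eye"]); s.R=Ro.from_euler("xyz",f["attitude"],degrees=True).as_matrix()
        s.hsv=cv2.cvtColor(s.im,cv2.COLOR_BGR2HSV)
    def ray(s,p): 
        d=s.R@np.array([(p[0]-s.c[0])/s.f,-(p[1]-s.c[1])/s.f,-1]); return d/np.linalg.norm(d)
    def at(s,p,z): d=s.ray(p); return s.e+d*(z-s.e[2])/d[2]
    def pix(s,P): q=s.R.T@(np.array(P,float)-s.e); return np.array([s.c[0]-s.f*q[0]/q[2],s.c[1]+s.f*q[1]/q[2]])
    def mask(s,lo,hi): return cv2.inRange(s.hsv,lo,hi)
    def red(s): return s.mask((0,150,90),(6,255,255))|s.mask((172,150,90),(180,255,255))
def blobs(m,box,amin=8):
    x0,y0,x1,y1=box; n,l,st,c=cv2.connectedComponentsWithStats(m[y0:y1,x0:x1])
    return [(c[i]+[x0,y0],st[i,4],st[i,:4]+[x0,y0,0,0]) for i in range(1,n) if st[i,4]>=amin]
def tri(a,pa,b,pb):
    d1,d2=a.ray(pa),b.ray(pb); t=np.linalg.lstsq(np.c_[d1,-d2],b.e-a.e,rcond=None)[0]
    A,B=a.e+d1*t[0],b.e+d2*t[1]; return (A+B)/2,np.linalg.norm(A-B)
E
python3 - <<'E'
from h import *
np.set_printoptions(precision=1,suppress=True)
T=Cam("top");S=Cam("scene")
for c,b in((T,(290,140,370,280)),(S,(255,240,345,300))):
    for q in blobs(c.red(),b,5): print(q)
m=T.mask((100,120,40),(125,255,255)); 
k=blobs(m,(285,115,375,300),50); print(k)
x=np.zeros_like(m); x[120:300,285:375]=m[120:300,285:375]
# lower part (below arm) base plate fit on outline
pts=np.argwhere(x)[:,::-1].astype(np.float32); box=cv2.minAreaRect(pts[pts[:,1]>150]); print(box, [T.at(p,15) for p in cv2.boxPoints(box)])
a=cv2.resize(T.im[115:300,265:385],None,fx=4,fy=4,interpolation=2); a=cv2.resize(a,(390,600))
b=cv2.resize(S.im[225:365,240:380],(400,400),interpolation=2)
o=np.zeros((600,790,3),np.uint8); o[:,:390]=a; o[:400,390:]=b; cv2.imwrite("pics/crop1.png",o)
E
```

```text
(array([357. , 158.8]), np.int32(76), array([353, 154,   9,  11]))
(array([304.1, 176.2]), np.int32(80), array([300, 171,  10,  11]))
(array([344.1, 230.4]), np.int32(122), array([341, 193,   7,  74]))
(array([317.5, 227. ]), np.int32(62), array([314, 223,   8,   9]))
(array([268.4, 261. ]), np.int32(55), array([265, 257,   8,   9]))
(array([318.6, 270.8]), np.int32(71), array([314, 266,  10,  10]))
(array([329.1, 272.5]), np.int32(55), array([325, 269,   9,   8]))
(array([333.6, 286.5]), np.int32(66), array([323, 273,  22,  27]))
[(array([331. , 147.2]), np.int32(1056), array([306, 127,  49,  44])), (array([336.2, 253. ]), np.int32(1208), array([296, 163,  66, 123])), (array([334.9, 181.7]), np.int32(481), array([314, 169,  38,  30])), (array([302.3, 227.4]), np.int32(382), array([296, 182,  13,  92]))]
((328.7308044433594, 215.84616088867188), (56.00604248046875, 134.96893310546875), 4.969740867614746) [array([527.9, 122.9,  15. ]), array([771.8, 105.1,  15. ]), array([762.5,   4.1,  15. ]), array([520.1,  25. ,  15. ])]
```

View pics/crop1.png

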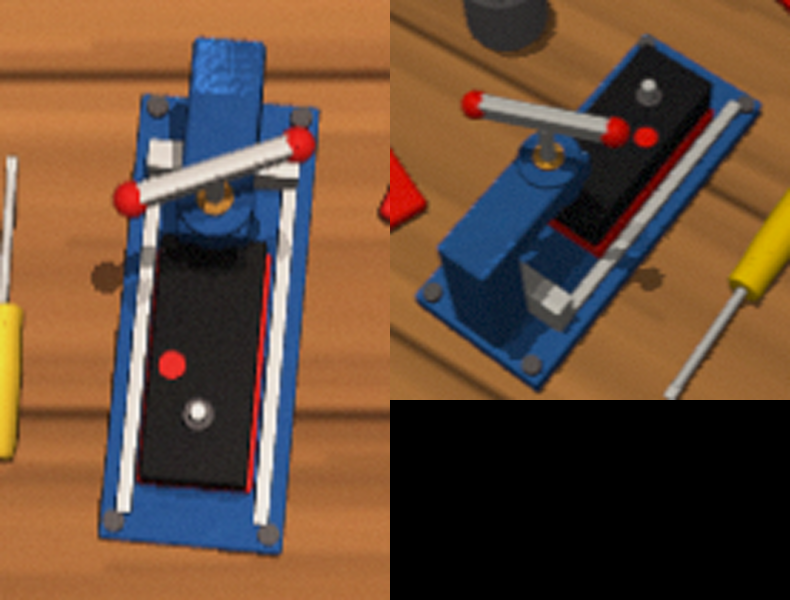

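The crop confirms the choice: the black housing with red rim and stud sits in the channel, with its near end at about top (325,265) and stud at (326,242). The T-bar runs slightly oblique over the boss.

```bash
python3 - <<'E'
from h import *
np.set_printoptions(precision=1,suppress=True)
T=Cam("top");S=Cam("scene")
A,ea=tri(T,(357,158.8),S,(268.4,261)); B,eb=tri(T,(304.1,176.2),S,(318.6,270.8))
print(A,ea,B,eb,"len",np.linalg.norm(A-B),"mid",(A+B)/2,"bar yaw",np.degrees(np.arctan2(*(B-A)[1::-1])))
At,Bt=T.at((357,158.8),170.5),T.at((304.1,176.2),170.5);print("top only mid",(At+Bt)/2,np.linalg.norm(At-Bt))
# base side edges & near edge from blue mask
m=T.mask((95,100,30),(128,255,255))
L=[];R=[]
for y in range(200,270):
    xs=np.flatnonzero(m[y,285:375])+285; L.append((xs[0]-.5,y)); R.append((xs[-1]+.5,y))
Lp=np.array([T.at(p,15) for p in L]);Rp=np.array([T.at(p,15) for p in R])
fl=np.polyfit(Lp[:,0],Lp[:,1],1);fr=np.polyfit(Rp[:,0],Rp[:,1],1); print("yaw",np.degrees(np.arctan([fl[0],fr[0]])),"width",fl[1]-fr[1]+(fl[0]-fr[0])*600)
N=[]
for x in range(302,348):
    ys=np.flatnonzero(m[250:300,x])+250; N.append(T.at((x,ys[-1]+.5),15))
N=np.array(N);fn=np.polyfit(N[:,1],N[:,0],1);print("near edge yaw",-np.degrees(np.arctan(fn[0])))
yaw=np.arctan((fl[0]+fr[0])/2); u=np.array([np.cos(yaw),np.sin(yaw)]); 
nm=N.mean(0)[:2]; s=nm@u; c=(fl+fr)/2
x0=(s-u[1]*c[1])/(u[0]+u[1]*c[0]); near=np.array([x0,c[0]*x0+c[1]]); org=near+165*u; print("near mid",near,"origin",org)
# stud: triangulated bright tip
for c,bx in((T,(315,232,335,250)),(S,(322,248,340,268))):
    print(blobs(c.mask((0,0,110),(180,70,255)),bx,4))
# near end of housing top (dark) along centreline
d=T.mask((0,0,0),(180,255,55))
for x in (316,322,328,334):
    ys=np.flatnonzero(d[200:290,x])+200; P=T.at((x,ys[-1]+.5),60); print(x,ys[-1],P,"fx x",(P[:2]-org)@u)
E
```

```text
[702.1  20.3 170.4] 0.2576075578622918 [675.6  98.7 171. ] 0.6629412931322234 len 82.71702587978693 mid [688.9  59.5 170.7] bar yaw 108.73486095942359
top only mid [688.8  59.7 170.5] 82.8924113516411
yaw [-4.8 -4.8] width 99.11000848298195
near edge yaw -5.429177113687281
near mid [524.5  73.9] origin [688.9  60.1]
[(array([325.5, 241.1]), np.int32(29), array([323, 238,   6,   7]))]
[(array([330. , 254.5]), np.int32(16), array([328, 253,   5,   4]))]
316 264 [552.9  84.4  60. ] fx x -137.55685310911628
322 264 [553.   74.4  60. ] fx x -136.65434071304855
328 265 [551.4  64.4  60. ] fx x -137.42161452301983
334 265 [551.4  54.3  60. ] fx x -136.5200988804455
```

```bash
cat >> h.py <<'E'
O=np.array([688.9,59.8]); Y=-4.85; U=np.array([np.cos(np.radians(Y)),np.sin(np.radians(Y))]); V=np.array([-U[1],U[0]])
def fx(x,y,z): return np.r_[O+x*U+y*V,z]
def shift(P,yaw):
    s=env.state(); R=Ro.from_euler("xyz",s["ee_rot"],degrees=True)
    Rt=Ro.from_euler("xyz",[180,0,yaw],degrees=True)
    print("shift m",np.round(R.inv().apply(np.array(P)-s["ee_pos"])/1000,4),"turn",np.round((R.inv()*Rt).as_rotvec(degrees=True),1))
def st():
    s=env.state(); p=s["ee_pos"]; d=p[:2]-O
    print("t",round(s["time_s"],2),"fx",np.round([d@U,d@V,p[2]],1),"rot",np.round(s["ee_rot"],1),"F",np.round(s["force"],1),"M",np.round(s["torque"],3),"w",round(s["gripper_width"],1),"gf",round(s["gripper_force"],1),"j6",round(s["qpos"][5],1))
E
python3 - <<'E'
from h import *
st(); shift(fx(-178,0,214),Y); shift(fx(-178,0,120),Y); print(fx(-178,0,0))
E
```

```text
t 0.3 fx [-412.1 -625.7  213.7] rot [-180.    -0.    23.1] F [-1.  -0.3  0.1] M [-0.008  0.035 -0.005] w 90.9 gf 0.0 j6 -1.1
shift m [ 0.4999 -0.4432 -0.    ] turn [-0.   0.  27.9]
shift m [ 0.4999 -0.4431  0.094 ] turn [-0.   0.  27.9]
[511.53733663  74.84943995   0.        ]
```

Emit:
send_rows(targets="0.5 -0.443 0 0 0 28 0;0.5 -0.443 0 0 0 28 0;0.5 -0.443 0 0 0 28 0;0.5 -0.443 0 0 0 28 0;0.5 -0.443 0 0 0 28 0;0.5 -0.443 0 0 0 28 0;0.5 -0.443 0 0 0 28 0;0.5 -0.443 0 0 0 28 0;0.5 -0.443 0 0 0 28 0;0.5 -0.443 0 0 0 28 0;0.5 -0.443 0 0 0 28 0;0.5 -0.443 0 0 0 28 0", grip_force=20)

```text
time_s: 1.3
ee_pos: [438.0, -79.9, 214.3]
ee_rot: [180.0, -0.0, -4.9]
force: [1.6, -0.8, -0.6]
gripper_width: 14.1
gripper_force: 0.0
```

```bash
python3 - <<'E'
from h import *
st(); shift(fx(-178,0,214),Y); shift(fx(-178,0,100),Y)
E
```

```text
t 1.3 fx [-238.2 -160.4  214.3] rot [180.   -0.   -4.9] F [ 1.6 -0.8 -0.6] M [-0.014  0.021 -0.033] w 14.1 gf 0.0 j6 83.1
shift m [ 0.06   -0.1605  0.0002] turn [ 0.  -0.  -0.1]
shift m [ 0.0599 -0.1606  0.1142] turn [ 0.  -0.  -0.1]
```

Emit:
send_rows(targets="0.02 -0.04 0.01 0 0 0 0;0.03 -0.08 0.03 0 0 0 0;0.04 -0.12 0.06 0 0 0 0;0.045 -0.14 0.09 0 0 0 0;0.05 -0.145 0.1 0 0 0 0;0.05 -0.145 0.1 0 0 0 0")

```text
time_s: 1.8
ee_pos: [498.3, 60.5, 110.1]
ee_rot: [180.0, 0.4, -4.7]
force: [-0.4, -0.7, -0.5]
gripper_width: 0.4
gripper_force: 0.0
```

```bash
python3 - <<'E'
from h import *
st(); shift(fx(-178,0,30),Y)
c=Cam("top"); s=Cam("scene")
a=cv2.resize(c.im[110:310,250:450],(400,400),interpolation=2);b=cv2.resize(s.im[180:380,210:410],(400,400),interpolation=2)
cv2.imwrite("pics/c2.png",np.hstack([a,b])); st(); shift(fx(-178,0,30),Y)
E
```

```text
t 1.8 fx [-190.   -15.4  110.1] rot [180.    0.4  -4.7] F [-0.4 -0.7 -0.5] M [0.024 0.062 0.049] w 0.4 gf 0.0 j6 100.3
shift m [ 0.0126 -0.0154  0.08  ] turn [0.  0.4 0.1]
t 1.9 fx [-188.5  -17.4  113.6] rot [ 1.8e+02  1.0e-01 -4.8e+00] F [ 1.1 -0.1  0.4] M [0.052 0.01  0.06 ] w 0.4 gf 0.0 j6 100.2
shift m [ 0.0107 -0.0175  0.0836] turn [0.  0.1 0. ]
```

View pics/c2.png

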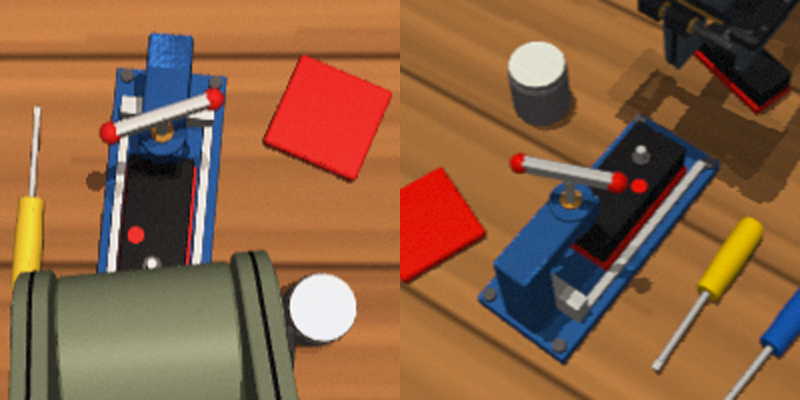

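The view shows the closed gripper just behind and above the near end of the channel. The lens, tin and drivers are untouched. Next I descend behind the housing.

Emit:
send_rows(targets="0.01 -0.017 0.02 0 0 0 0;0.01 -0.017 0.05 0 0 0 0;0.01 -0.017 0.083 0 0 0 0;0.01 -0.017 0.083 0 0 0 0;0.01 -0.017 0.083 0 0 0 0;0.01 -0.017 0.083 0 0 0 0")

```text
time_s: 2.4
ee_pos: [512.8, 73.7, 33.2]
ee_rot: [-180.0, -0.2, -5.0]
force: [-0.3, 0.3, 0.2]
gripper_width: 0.4
gripper_force: 0.0
```

```bash
python3 - <<'E'
from h import *
st()
E
```

```text
t 2.4 fx [-176.6   -1.    33.2] rot [-180.    -0.2   -5. ] F [-0.3  0.3  0.2] M [ 0.025 -0.091 -0.007] w 0.4 gf 0.0 j6 101.9
```

Emit:
send_rows(targets="0.008 -0.001 0 0 0 0 0;0.014 -0.001 0 0 0 0 0;0.019 -0.001 0 0 0 0 0;0.023 -0.001 0 0 0 0 0;0.027 -0.001 0 0 0 0 0;0.031 -0.001 0 0 0 0 0;0.035 -0.001 0 0 0 0 0;0.039 -0.001 0 0 0 0 0;0.043 -0.001 0 0 0 0 0;0.047 -0.001 0 0 0 0 0;0.051 -0.001 0 0 0 0 0;0.055 -0.001 0 0 0 0 0")

```text
time_s: 3.4
ee_pos: [566.7, 70.6, 30.8]
ee_rot: [180.0, -0.0, -4.9]
force: [-1.3, 0.6, 0.1]
gripper_width: 0.0
gripper_force: 0.9
```

```bash
python3 - <<'E'
from h import *
st()
E
```

```text
t 3.4 fx [-122.7    0.4   30.8] rot [180.   -0.   -4.9] F [-1.3  0.6  0.1] M [0.046 0.348 0.004] w 0.0 gf 0.9 j6 100.9
```

Pushing now, in smaller steps, to feel the stop.

Emit:
send_rows(targets="0.001 0 0 0 0 0 0;0.002 0 0 0 0 0 0;0.003 0 0 0 0 0 0;0.004 0 0 0 0 0 0;0.005 0 0 0 0 0 0;0.006 0 0 0 0 0 0;0.007 0 0 0 0 0 0;0.008 0 0 0 0 0 0")

```text
time_s: 4.07
ee_pos: [574.3, 69.9, 30.9]
ee_rot: [180.0, -0.0, -4.9]
force: [-0.6, -0.1, -0.4]
gripper_width: 0.5
gripper_force: 0.5
```

```bash
python3 - <<'E'
from h import *
st()
E
```

```text
t 4.07 fx [-115.     0.4   30.9] rot [180.   -0.   -4.9] F [-0.6 -0.1 -0.4] M [ 0.036  0.129 -0.008] w 0.5 gf 0.5 j6 100.7
```

Emit:
send_rows(targets="0.001 0 0 0 0 0 0;0.002 0 0 0 0 0 0;0.003 0 0 0 0 0 0;0.004 0 0 0 0 0 0;0.005 0 0 0 0 0 0")

```text
time_s: 4.48
ee_pos: [575.7, 69.8, 31.0]
ee_rot: [180.0, 0.4, -4.9]
force: [-11.4, 1.0, 7.6]
gripper_width: 0.4
gripper_force: 5.7
```

```bash
python3 - <<'E'
from h import *
st()
E
```

```text
t 4.48 fx [-113.6    0.3   31. ] rot [180.    0.4  -4.9] F [-11.4   1.    7.6] M [0.327 1.747 0.04 ] w 0.4 gf 5.7 j6 100.6
```

Emit:
send_rows(targets="-0.005 0 0 0 0 0 0;-0.02 0 0 0 0 0 0;-0.04 0 0 0 0 0 0;-0.05 0 -0.03 0 0 0 0;-0.05 0 -0.07 0 0 0 0;-0.06 0 -0.11 0 0 0 0;-0.08 0 -0.15 0 0 0 0;-0.1 0 -0.18 0 0 0 0;-0.1 0 -0.18 0 0 0 0")

```text
time_s: 5.23
ee_pos: [480.8, 78.7, 218.2]
ee_rot: [-179.8, -0.8, -4.9]
force: [1.0, -0.0, -0.2]
gripper_width: 0.3
gripper_force: 0.0
```

```bash
python3 - <<'E'
from h import *
np.set_printoptions(precision=1,suppress=True)
st(); s=Cam("scene"); cv2.imwrite("pics/c3.png",cv2.resize(s.im[220:370,240:390],(600,600),interpolation=2))
b=blobs(s.mask((0,0,110),(180,70,255)),(300,240,345,285),4); print(b)
P=fx(-60,0,76); print("expected stud top pix home",s.pix(P),s.pix(P-[0,0,8]))
st(); shift(fx(0,0,230),108.7)
E
```

```text
t 5.23 fx [-208.9    1.3  218.2] rot [-179.8   -0.8   -4.9] F [ 1.  -0.  -0.2] M [ 0.1  0.  -0. ] w 0.3 gf 0.0 j6 102.8
[(array([324.3, 247.8]), np.int32(71), array([318, 241,  14,  14])), (array([307.1, 266.9]), np.int32(84), array([300, 263,  16,   9])), (array([342.4, 281.9]), np.int32(25), array([339, 278,   6,   7]))]
expected stud top pix home [317.3 269.3] [317.3 271.5]
t 5.28 fx [-208.7    1.   215.2] rot [-179.9   -0.6   -4.9] F [ 0.8  0.  -0.4] M [0.  0.1 0. ] w 0.4 gf 0.0 j6 102.8
shift m [ 0.2  0.  -0. ] turn [   0.5   -0.5 -113.6]
```

View pics/c3.png

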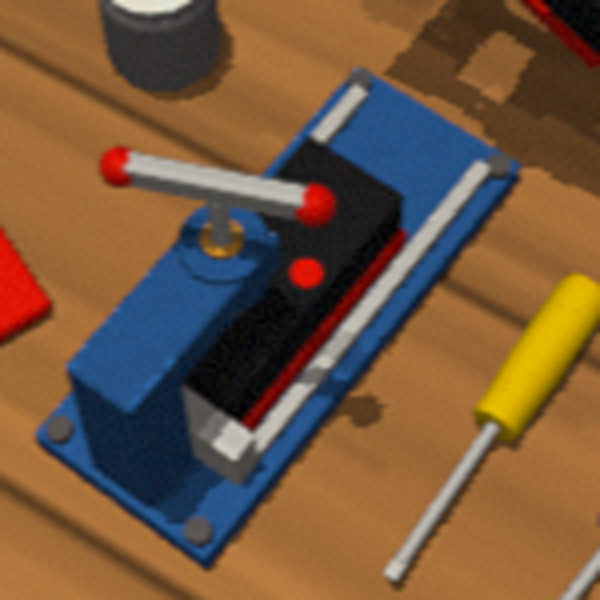

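The housing now abuts the stop, at about crop (200,390). The stud is hidden behind the ball end, as predicted. Moving over the handle.

Emit:
send_rows(targets="0.02 0 0 0 0 -7 40;0.04 0 0 0 0 -14 40;0.06 0 0 0 0 -21 40;0.08 0 0 0 0 -28 40;0.1 0 0 0 0 -35 40;0.12 0 0 0 0 -42 40;0.14 0 0 0 0 -49 40;0.16 0 0 0 0 -56 40;0.18 0 0 0 0 -63 40;0.2 0 0 0 0 -70 40;0.209 0 0 0 0 -77 40;0.209 0 0 0 0 -84 40")

```text
time_s: 6.28
ee_pos: [690.2, 59.6, 208.0]
ee_rot: [-180.0, 0.0, 79.4]
force: [-0.3, -0.0, -0.4]
gripper_width: 36.4
gripper_force: 0.0
```

```bash
python3 - <<'E'
from h import *
st(); shift(fx(0,0,215),108.7)
E
```

```text
t 6.28 fx [ 1.30e+00 -1.00e-01  2.08e+02] rot [-180.     0.    79.4] F [-0.3 -0.  -0.4] M [ 0.059 -0.096 -0.013] w 36.4 gf 0.0 j6 14.6
shift m [-0.0001 -0.0013 -0.007 ] turn [ -0.    0.  -29.3]
```

Emit:
send_rows(targets="0 -0.001 0 0 0 -7 40;0 -0.001 0 0 0 -14 40;0 -0.001 0 0 0 -21 40;0 -0.001 0 0 0 -29 40;0 -0.001 0 0 0 -29 40;0 -0.001 0.01 0 0 -29 40;0 -0.001 0.02 0 0 -29 40;0 -0.001 0.03 0 0 -29 40;0 -0.001 0.04 0 0 -29 40;0 -0.001 0.05 0 0 -29 40;0 -0.001 0.054 0 0 -29 40;0 -0.001 0.054 0 0 -29 40")

```text
time_s: 7.28
ee_pos: [685.9, 60.3, 155.0]
ee_rot: [-179.8, -0.0, 108.1]
force: [-0.7, -0.6, 0.0]
gripper_width: 36.5
gripper_force: 0.0
```

```bash
python3 - <<'E'
from h import *
st(); shift(fx(0,0,152),108.7)
c=Cam("top"); s=Cam("scene")
a=cv2.resize(c.im[110:260,260:410],(400,400),interpolation=2);b=cv2.resize(s.im[190:340,220:370],(400,400),interpolation=2)
cv2.imwrite("pics/c4.png",np.hstack([a,b]))
E
```

```text
t 7.28 fx [ -3.1   0.2 155. ] rot [-179.8   -0.   108.1] F [-0.7 -0.6  0. ] M [-0.014 -0.168 -0.002] w 36.5 gf 0.0 j6 -14.0
shift m [-0.0014  0.0027  0.003 ] turn [-0.2 -0.  -0.6]
```

View pics/c4.png

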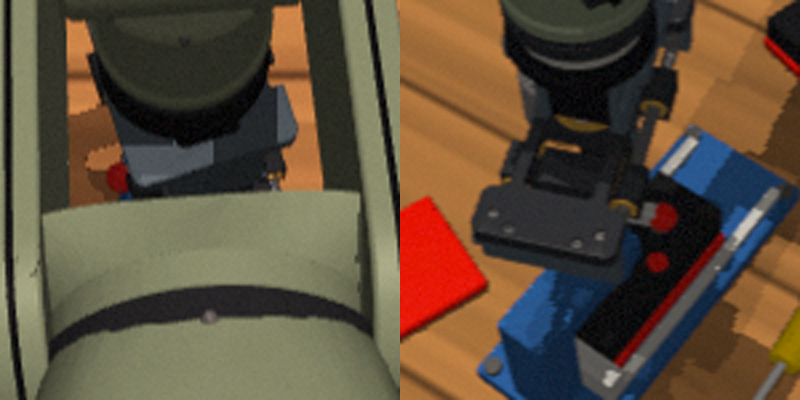

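The fingers straddle the bar; a ball end shows at crop (662,217). I centre by about 3 mm and close.

Emit:
send_rows(targets="-0.001 0.003 0.002 0 0 -0.6 40;-0.001 0.003 0.002 0 0 -0.6 40;-0.001 0.003 0.002 0 0 -0.6 5;-0.001 0.003 0.002 0 0 -0.6 5;-0.001 0.003 0.002 0 0 -0.6 5;-0.001 0.003 0.002 0 0 -0.6 5;-0.001 0.003 0.002 0 0 -0.6 5;-0.001 0.003 0.002 0 0 -0.6 5", grip_force=20)

```text
time_s: 8.05
ee_pos: [688.0, 59.7, 155.0]
ee_rot: [-179.7, -0.0, 108.7]
force: [-5.0, -1.5, 2.8]
gripper_width: 9.5
gripper_force: 20.0
```

```bash
python3 - <<'E'
from h import *
st()
E
```

```text
t 8.05 fx [ -0.9  -0.2 155. ] rot [-179.7   -0.   108.7] F [-5.  -1.5  2.8] M [-0.264  0.687  0.033] w 9.5 gf 20.0 j6 -14.6
```

Emit:
send_rows(targets="0 0 0 0 0 5 5;0 0 0.0003 0 0 10 5;0 0 0.0005 0 0 15 5;0 0 0.0007 0 0 20 5;0 0 0.0009 0 0 25 5;0 0 0.001 0 0 30 5;0 0 0.0012 0 0 35 5;0 0 0.0014 0 0 40 5;0 0 0.0016 0 0 45 5;0 0 0.0018 0 0 50 5;0 0 0.002 0 0 55 5;0 0 0.002 0 0 57 5")

```text
time_s: 9.05
ee_pos: [687.9, 59.7, 153.2]
ee_rot: [-179.9, 0.2, 51.5]
force: [-5.1, -1.8, 2.4]
gripper_width: 10.1
gripper_force: 20.0
```

```bash
python3 - <<'E'
from h import *
st()
E
```

```text
t 9.05 fx [ -1.   -0.2 153.2] rot [-179.9    0.2   51.5] F [-5.1 -1.8  2.4] M [-0.175  0.805  0.097] w 10.1 gf 20.0 j6 42.6
```

Emit:
send_rows(targets="0 0 0.0002 0 0 5 5;0 0 0.0004 0 0 10 5;0 0 0.0005 0 0 15 5;0 0 0.0007 0 0 20 5;0 0 0.0008 0 0 25 5;0 0 0.0008 0 0 25 5")

```text
time_s: 9.55
ee_pos: [687.9, 59.7, 152.3]
ee_rot: [-179.9, 0.2, 26.5]
force: [-5.1, -2.2, 2.5]
gripper_width: 10.2
gripper_force: 20.0
```

```bash
python3 - <<'E'
from h import *
st()
E
```

```text
t 9.55 fx [ -1.   -0.2 152.3] rot [-179.9    0.2   26.5] F [-5.1 -2.2  2.5] M [-0.237  0.862  0.09 ] w 10.2 gf 20.0 j6 67.5
```

Emit:
send_rows(targets="0 0 0.0002 0 0 5 5;0 0 0.0004 0 0 10 5;0 0 0.0005 0 0 15 5;0 0 0.0007 0 0 20 5;0 0 0.0008 0 0 25 5;0 0 0.0008 0 0 25 5")

```text
time_s: 10.05
ee_pos: [687.9, 59.7, 151.4]
ee_rot: [179.9, 0.3, 1.5]
force: [-4.6, -1.5, 1.6]
gripper_width: 9.7
gripper_force: 20.0
```

```bash
python3 - <<'E'
from h import *
st()
E
```

```text
t 10.05 fx [ -1.   -0.2 151.4] rot [179.9   0.3   1.5] F [-4.6 -1.5  1.6] M [-0.137  0.806  0.086] w 9.7 gf 20.0 j6 92.5
```

Emit:
send_rows(targets="0 0 0.0002 0 0 5 5;0 0 0.0004 0 0 10 5;0 0 0.0005 0 0 15 5;0 0 0.0007 0 0 20 5;0 0 0.0008 0 0 25 5;0 0 0.0008 0 0 25 5")

```text
time_s: 10.55
ee_pos: [687.9, 59.8, 150.5]
ee_rot: [179.8, 0.2, -23.5]
force: [-5.7, -1.4, 1.6]
gripper_width: 10.0
gripper_force: 20.0
```

```bash
python3 - <<'E'
from h import *
st()
E
```

```text
t 10.55 fx [-1.000e+00 -1.000e-01  1.505e+02] rot [179.8   0.2 -23.5] F [-5.7 -1.4  1.6] M [-0.144  0.752  0.088] w 10.0 gf 20.0 j6 117.5
```

Emit:
send_rows(targets="0 0 0.0002 0 0 5 5;0 0 0.0004 0 0 10 5;0 0 0.0005 0 0 15 5;0 0 0.0007 0 0 20 5;0 0 0.0008 0 0 25 5;0 0 0.0008 0 0 25 5")

```text
time_s: 11.05
ee_pos: [687.9, 59.8, 149.7]
ee_rot: [179.8, 0.1, -48.5]
force: [-5.5, -1.1, 2.0]
gripper_width: 10.0
gripper_force: 20.0
```

```bash
python3 - <<'E'
from h import *
st()
E
```

```text
t 11.05 fx [-1.000e+00 -1.000e-01  1.497e+02] rot [ 1.798e+02  1.000e-01 -4.850e+01] F [-5.5 -1.1  2. ] M [-0.111  0.762  0.146] w 10.0 gf 20.0 j6 142.5
```

Resistance has started to rise (0.09 to 0.146 N m), so the foot has touched. Joint 6 is near its limit, so I release, lift, turn back 180° and regrip.

Emit:
send_rows(targets="0 0 0 0 0 0 40;0 0 0 0 0 0 40;0 0 0 0 0 0 40;0 0 -0.02 0 0 0 40;0 0 -0.045 0 0 0 40;0 0 -0.05 0 0 0 40;0 0 -0.05 0 0 -7 40;0 0 -0.05 0 0 -14 40;0 0 -0.05 0 0 -21 40;0 0 -0.05 0 0 -28 40;0 0 -0.05 0 0 -35 40;0 0 -0.05 0 0 -42 40")

```text
time_s: 12.05
ee_pos: [690.0, 60.4, 199.2]
ee_rot: [-180.0, -0.0, -6.0]
force: [-0.1, 1.6, 0.1]
gripper_width: 36.7
gripper_force: 0.0
```

Emit:
send_rows(targets="0 0 0 0 0 -7 40;0 0 0 0 0 -14 40;0 0 0 0 0 -21 40;0 0 0 0 0 -28 40;0 0 0 0 0 -35 40;0 0 0 0 0 -42 40;0 0 0 0 0 -49 40;0 0 0 0 0 -56 40;0 0 0 0 0 -63 40;0 0 0 0 0 -70 40;0 0 0 0 0 -77 40;0 0 0 0 0 -84 40")

```text
time_s: 13.05
ee_pos: [690.0, 60.4, 199.1]
ee_rot: [180.0, -0.0, 78.0]
force: [-0.6, 0.4, 0.3]
gripper_width: 36.2
gripper_force: 0.0
```

Emit:
send_rows(targets="0 0 0 0 0 -7 40;0 0 0 0 0 -14 40;0 0 0 0 0 -21 40;0 0 0 0 0 -28 40;0 0 0 0 0 -35 40;0 0 0 0 0 -42 40;0 0 0 0 0 -49 40;0 0 0 0 0 -54 40;0 0 0 0 0 -54 40")

```text
time_s: 13.8
ee_pos: [689.9, 60.4, 199.2]
ee_rot: [-180.0, 0.0, 131.8]
force: [0.5, 0.2, -0.7]
gripper_width: 36.1
gripper_force: 0.0
```

```bash
python3 - <<'E'
from h import *
np.set_printoptions(precision=1,suppress=True)
st(); T=Cam("top");S=Cam("scene")
st(); print(blobs(S.red(),(240,230,360,330),5)); print(blobs(T.red(),(285,130,380,280),5))
for a in (-48.5,-44.5):
  d=np.r_[np.cos(np.radians(a)),np.sin(np.radians(a)),0]*41.4
  for c in (S,T): print(a,c.pix(np.r_[O,165]+d),c.pix(np.r_[O,165]-d))
E
```

```text
t 13.8 fx [  1.    0.7 199.2] rot [-180.     0.   131.8] F [ 0.5  0.2 -0.7] M [ 0.  -0.1 -0. ] w 36.1 gf 0.0 j6 -37.7
t 13.9 fx [  1.    0.7 199.3] rot [-180.    -0.   131.5] F [-0.4 -0.5  1.3] M [ 0.  -0.1  0. ] w 36.6 gf 0.0 j6 -37.5
[(array([265.8, 272.9]), np.int32(17), array([265, 269,   3,   8])), (array([244.1, 292.8]), np.int32(205), array([240, 277,  13,  29])), (array([320.5, 302.8]), np.int32(161), array([301, 278,  40,  50])), (array([316.1, 287.8]), np.int32(38), array([313, 285,   7,   7]))]
[]
-48.5 [268.  271.7] [319.4 263.9]
-48.5 [351.3 150.6] [309.7 186.3]
-44.5 [268.3 273.3] [319.  262.4]
-44.5 [350.  149.3] [311.  187.7]
```

Emit:
send_rows(targets="0 -0.001 0.01 0 0 0 40;0 -0.001 0.02 0 0 0 40;0 -0.001 0.03 0 0 0 40;0 -0.001 0.04 0 0 0 40;0 -0.001 0.05 0 0 0 40;0 -0.001 0.05 0 0 0 40;0 -0.001 0.05 0 0 0 5;0 -0.001 0.05 0 0 0 5;0 -0.001 0.05 0 0 0 5;0 -0.001 0.05 0 0 0 5;0 -0.001 0.05 0 0 0 5;0 -0.001 0.05 0 0 0 5")

```text
time_s: 14.9
ee_pos: [688.6, 59.1, 150.5]
ee_rot: [-179.9, 0.0, 131.7]
force: [-2.9, -2.3, 3.3]
gripper_width: 10.0
gripper_force: 20.0
```

```bash
python3 - <<'E'
from h import *
st()
E
```

```text
t 14.9 fx [ -0.2  -0.8 150.5] rot [-179.9    0.   131.7] F [-2.9 -2.3  3.3] M [-0.368  0.475  0.072] w 10.0 gf 20.0 j6 -37.7
```

Emit:
send_rows(targets="0 0 0.0001 0 0 4 5;0 0 0.0002 0 0 8 5;0 0 0.0003 0 0 10 5;0 0 0.0003 0 0 10 5")

```text
time_s: 15.23
ee_pos: [688.5, 59.0, 150.1]
ee_rot: [-179.9, 0.0, 121.7]
force: [-4.5, -2.3, 5.0]
gripper_width: 9.9
gripper_force: 20.0
```

```bash
python3 - <<'E'
from h import *
st()
E
```

```text
t 15.23 fx [ -0.4  -0.9 150.1] rot [-179.9    0.   121.7] F [-4.5 -2.3  5. ] M [-0.497  0.635  0.114] w 9.9 gf 20.0 j6 -27.7
```

Emit:
send_rows(targets="0 0 0.0001 0 0 4 5;0 0 0.0002 0 0 8 5;0 0 0.0003 0 0 10 5;0 0 0.0003 0 0 10 5")

```text
time_s: 15.57
ee_pos: [688.4, 58.9, 149.8]
ee_rot: [-179.9, 0.0, 111.7]
force: [-4.1, -3.3, 4.4]
gripper_width: 9.6
gripper_force: 20.0
```

```bash
python3 - <<'E'
from h import *
st()
E
```

```text
t 15.57 fx [ -0.5  -0.9 149.8] rot [-179.9    0.   111.7] F [-4.1 -3.3  4.4] M [-0.525  0.693  0.081] w 9.6 gf 20.0 j6 -17.7
```

Still at the free level (0.08), so the 0.146 reading was not the contact. I carry on.

Emit:
send_rows(targets="0 0 0.0002 0 0 5 5;0 0 0.0004 0 0 10 5;0 0 0.0006 0 0 15 5;0 0 0.0007 0 0 20 5;0 0 0.0007 0 0 20 5;0 0 0.0007 0 0 20 5")

```text
time_s: 16.07
ee_pos: [688.0, 58.8, 149.1]
ee_rot: [-179.9, 0.1, 91.7]
force: [-5.3, -3.1, 4.9]
gripper_width: 9.7
gripper_force: 20.0
```

```bash
python3 - <<'E'
from h import *
st(); T=Cam("top"); st()
E
```

```text
t 16.07 fx [ -0.8  -1.  149.1] rot [-1.799e+02  1.000e-01  9.170e+01] F [-5.3 -3.1  4.9] M [-0.548  0.76   0.147] w 9.7 gf 20.0 j6 2.3
t 16.12 fx [ -0.8  -1.  149. ] rot [-1.799e+02  1.000e-01  9.170e+01] F [-5.9 -2.7  5.4] M [-0.583  0.812  0.117] w 9.8 gf 20.0 j6 2.2
```

```bash
cat >> h.py <<'E'
def mz(n=6):
    r=[env.state()["torque"][2]]
    for _ in range(n): eyes.grab_frame("top"); r.append(env.state()["torque"][2])
    st(); print("Mz mean %.3f sd %.3f"%(np.mean(r),np.std(r)))
E
python3 -c "from h import *; mz()"
```

```text
t 16.42 fx [ -0.8  -1.  149. ] rot [-1.799e+02  1.000e-01  9.170e+01] F [-5.9 -3.4  5.2] M [-0.595  0.809  0.093] w 9.8 gf 20.0 j6 2.3
Mz mean 0.076 sd 0.027
```

Emit:
send_rows(targets="0 0 0.0002 0 0 5 5;0 0 0.0004 0 0 10 5;0 0 0.0005 0 0 15 5;0 0 0.0005 0 0 15 5")

```text
time_s: 16.75
ee_pos: [687.8, 58.9, 148.7]
ee_rot: [-179.9, 0.1, 76.6]
force: [-5.6, -2.7, 6.4]
gripper_width: 9.6
gripper_force: 20.0
```

```bash
python3 -c "from h import *; mz()"
```

```text
t 17.05 fx [ -1.   -1.  148.7] rot [-1.799e+02  1.000e-01  7.680e+01] F [-6.1 -2.9  6.1] M [-0.502  1.006  0.181] w 10.0 gf 20.0 j6 17.2
Mz mean 0.143 sd 0.023
```

Emit:
send_rows(targets="0 0 0.0001 0 0 4 5;0 0 0.0002 0 0 8 5;0 0 0.0003 0 0 10 5;0 0 0.0003 0 0 10 5")

```text
time_s: 17.38
ee_pos: [687.6, 58.9, 148.6]
ee_rot: [-179.9, 0.1, 66.7]
force: [-6.4, -3.7, 6.6]
gripper_width: 9.9
gripper_force: 20.0
```

```bash
python3 -c "from h import *; mz(8)"
```

```text
t 17.78 fx [ -1.2  -1.  148.6] rot [-1.799e+02  1.000e-01  6.680e+01] F [-7.3 -3.7  7.2] M [-0.48   1.095  0.275] w 10.0 gf 20.0 j6 27.2
Mz mean 0.277 sd 0.026
```

Emit:
send_rows(targets="0 0 0.0001 0 0 3 5;0 0 0.0001 0 0 6 5;0 0 0.0001 0 0 6 5;0 0 0.0001 0 0 6 5")

```text
time_s: 18.12
ee_pos: [687.6, 59.0, 148.6]
ee_rot: [-179.9, 0.1, 60.8]
force: [-7.0, -2.9, 6.4]
gripper_width: 10.2
gripper_force: 20.0
```

```bash
python3 -c "from h import *; mz(8)"
```

```text
t 18.52 fx [ -1.3  -0.9 148.6] rot [-1.799e+02  1.000e-01  6.080e+01] F [-7.6 -3.   7.4] M [-0.509  1.138  0.285] w 9.9 gf 20.0 j6 33.2
Mz mean 0.311 sd 0.034
```

Emit:
send_rows(targets="0 0 0 0 0 3 5;0 0 0 0 0 3 5;0 0 0 0 0 3 5")

```text
time_s: 18.77
ee_pos: [687.5, 59.0, 148.6]
ee_rot: [-179.9, 0.2, 57.8]
force: [-6.7, -3.1, 6.4]
gripper_width: 10.2
gripper_force: 20.0
```

```bash
python3 -c "from h import *; mz(10)"
```

```text
t 19.27 fx [ -1.3  -0.9 148.5] rot [-179.9    0.2   57.8] F [-7.  -2.2  6.7] M [-0.486  1.119  0.344] w 10.0 gf 20.0 j6 36.2
Mz mean 0.354 sd 0.024
```

0.354 N m: firmly clamped. Let go, rise and check.

Emit:
send_rows(targets="0 0 0 0 0 0 30;0 0 0 0 0 0 40;0 0 0 0 0 0 40;0 0 0 0 0 0 40;0 0 -0.01 0 0 0 40;0 0 -0.03 0 0 0 40;0 0 -0.05 0 0 0 40;0 0 -0.08 0 0 0 40;0 0 -0.11 0 0 0 40;0 0 -0.14 0 0 0 40;0 0 -0.14 0 0 0 40")

```text
time_s: 20.18
ee_pos: [692.0, 60.1, 296.1]
ee_rot: [179.3, -0.5, 57.7]
force: [0.4, 0.2, 1.1]
gripper_width: 36.4
gripper_force: 0.0
```

```bash
python3 - <<'E'
from h import *
st(); s=Cam("scene"); cv2.imwrite("pics/c5.png",cv2.resize(s.im[200:380,220:400],(600,600),interpolation=2))
E
```

```text
t 20.18 fx [  3.    0.5 296.1] rot [179.3  -0.5  57.7] F [0.4 0.2 1.1] M [ 0.005 -0.075 -0.036] w 36.4 gf 0.0 j6 36.3
```

View pics/c5.png

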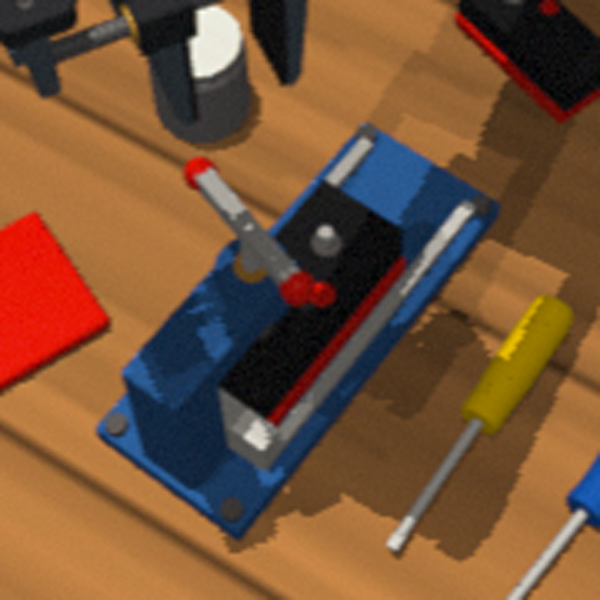

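The housing is against the stop, and the stud at scene (318,271) matches the home prediction of (317,270). The gripper is clear and the other items have not moved. Settling, then handing in.

Emit:
send_rows(targets="0 0 0 0 0 0 40;0 0 0 0 0 0 40;0 0 0 0 0 0 40;0 0 0 0 0 0 40")

```text
time_s: 20.57
ee_pos: [688.7, 59.6, 286.0]
ee_rot: [-179.9, 0.1, 57.7]
force: [-0.1, -0.1, -0.0]
gripper_width: 36.0
gripper_force: 0.0
```

```bash
python3 -c "from h import *; st(); print(env.job_done())"
```

```text
t 20.57 fx [-2.00e-01 -2.00e-01  2.86e+02] rot [-1.799e+02  1.000e-01  5.770e+01] F [-0.1 -0.1 -0. ] M [-0.031 -0.041 -0.085] w 36.0 gf 0.0 j6 36.3
the job is handed in; nothing more can be done
None
```

The housing was pushed home against the stop and clamped at about 0.35 N m, then the handle was released and the job handed in at 20.6 s.

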